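# Pack out a tube rack in its bay with spacers and a wedge

### The job

Slide the tube rack along its channel, without lifting it, until it meets the fixed stop, then stand flat spacers from the caddy upright on the bench between the rack and the sloping end stop, side by side against the rack, as many as it takes (one or two; spare ones stay in the caddy) for the wedge to jam. Push the wedge down between the last spacer and the slope, sloping side to the sloping stop, firmly (about 15 N) until you feel the whole row close up tight, clear of the bench, and finish while still holding the wedge pressed in place. Do not disturb the bottle, beaker and carton nearby.

Things in the scene. Friction and masses are not known exactly. Their poses are not given: they have to be found in the camera images.
- bay: channel for the rack: two straight aluminium rails (12 wide, 15 high, 250 long, 84 mm apart inside) screwed to the bench. Origin on the bench half-way along, midway between the rails; its y axis runs along the channel towards the fixed stop, z up. It stands at varying places and yaw.
- far_stop: fixed stop across the +y end of the channel: aluminium block 108 wide, 28 thick, 55 high with an upright face. Origin at the foot of the face that the rack meets, in the middle; y points away from the rack (along the channel).
- end_stop: sloping end stop in the channel's -y part, fixed, set anew each time: aluminium, 74 wide, 58 high, 49 thick at the foot. Origin: foot of its sloping face, in the middle; its y axis points along the channel to the rack. The slippery face leans away from the rack going up, 0.4 mm per mm (at height z it is at y = -0.4 z).
- rack_end (a point): loose white tube rack, 80 wide, 150 long (along the channel), 75 high, 0.25 kg, flat upright ends. Point: foot of its end face towards the sloping stop, at bench level; its y axis to the fixed stop. At first 2 to 12 mm from that stop's foot; with the rack home, 35 to 54 mm. The face stands 17 mm higher than the sloping stop, so can be pushed above it.
- caddy: fixed grey block 90 x 170 x 30 mm with three slots 50 mm apart along its y axis, 25 mm deep, each 1 mm larger than a spacer; origin at the centre of its underside.
- spacer0_mid (a point): one of three like white flat spacers, 50 wide (its x) x 12 thick (its y) x 115 high (z), 90 g, standing upright in the -y slot of the caddy, its foot 5 mm above the bench. This point is its centre, 57.5 mm above its foot.
- spacer1_mid (a point): one of three like white flat spacers, 50 wide (its x) x 12 thick (its y) x 115 high (z), 90 g, standing upright in the middle slot of the caddy, its foot 5 mm above the bench. This point is its centre, 57.5 mm above its foot.
- spacer2_mid (a point): one of three like white flat spacers, 50 wide (its x) x 12 thick (its y) x 115 high (z), 90 g, standing upright in the +y slot of the caddy, its foot 5 mm above the bench. This point is its centre, 57.5 mm above its foot.
- wedge_tab (a point): slippery white wedge, 160 g, on its thin end: 50 wide (x), upright face at +y, slope at -y, 34 mm thick at the foot, +0.4 mm per mm up to 60 mm; on top a tab 40 x 20 x 37 mm (x, y, z). Point: tab's centre, 78.5 above the foot, 40 from the upright face. Fits the slope. Jams with its foot 2 to 37 mm above the bench, pushed down with about 15 N; let go, it may creep up. A spacer too few: it drops loose.
- bottle_mid (a point): white bottle with blue cap, 60 across, 130 high, leave alone; point 65 mm up its middle
- beaker_mid (a point): glass beaker, 66 across, 80 high, leave alone; point 40 mm up its middle
- cryobox_mid (a point): carton 80 x 80 x 50 mm, leave alone; point at its centre
Not all that is in view belongs to the job. Leave any pink look-alike of the part that bears wedge_tab alone.

How it is judged:
By the outcome, as a careful person would: the job done as asked, in the order asked, and still so for the second after the job is handed in, while the arm keeps its last pose, push and grip.
It also fails if it takes over 72 s, if anything falls off the work surface, if the arm or the gripper's body presses on something with over 40 N, if the wrist force passes 120 N, or if a joint passes its speed limit or range.

### The arm

A 7-joint arm with a two-finger parallel gripper is mounted at the origin on the work surface. World frame = base frame: x ahead of the robot, y to its left, z up, the work surface at z = 0. Lengths are in m, angles in rad, forces in N, time in s.
With the tool pointing down it reaches from about 0.4 to 0.85 m from the base axis. Payload 4.5 kg.
Tool frame: the origin (TCP) lies midway between the tips of the shut fingers; the grasp point (between the pads) lies 19 mm behind it; z points along the fingers, y is the line along which they close (so a half turn about z gives the same grasp; the last joint's range is limited). The gripper opens to 88 mm and grips with 3 to 60 N. Pads are 18 mm wide; open, the fingers measure 123 mm over their backs; the gripper's body (75 mm by 187 mm) begins 45 mm behind the grasp point.
Start: joints at [-1.201, 0.689, -0.195, 1.565, 0.157, 0.902, -0.215], TCP at [0.206, 0.59, 0.239] pointing down, gripper open.
Joint ranges: [-3.01, 3.01], [-0.46, 2.08], [-1.47, 1.51], [0.13, 2.56], [-1, 4.14], [0.04, 2.09], [-2.66, 2.66]. Speed limits (rad/s): [2.57, 2.57, 3.14, 3.14, 3.14, 3.14, 3.14].

### API

Orientations are given as a unit quaternion [x, y, z, w].
In Python, from plant import r gives the robot as it stands.
- The arm moves only by the tool carry_out, never from a script. Its argument "plan" is a list of rows, each an object with "rot": the turn, a rotation vector about the tool's x, y, z in rad, a list of three; "xyz": the shift along the tool's x, y, z in m, a list of three; "grip": the closure in counts, from 0 (fully open) to 255 (shut). In form: [{"rot": [wx, wy, wz], "xyz": [dx, dy, dz], "grip": grip}, ...]. A call has 1 to 8 rows; each row is the pose to reach, as a shift and turn from the pose commanded when the call began, along the tool's axes at that moment; what a row does not reach only later rows make up. A row lasts 1/12 s, in which the tool goes at most 41.7 mm and 7.16 degrees, less where a joint would pass 70% of its speed; a pose out of reach is approached as far as the arm can. A call with a gripper value outside its range is refused whole. The fingers move at their own pace and stop on an object; "squeeze" is the grip in N (left out, the last holds). Time passes only in rows, so rows that repeat a pose let the fingers close. It gives the time, the measured TCP pose, the force, the opening and the grip force at its end, in the units of the state.
- r.get_state(): the state, without advancing time (a new reading comes with each control period).
- r.snapshot(name): name is "scene" or "top" or "wrist"; returns the picture (384x512x3 uint8, red, green, blue); there is no depth.
- r.camera_params(name): a dict with "fx", "fy", "cx", "cy" (pixels), "distortion" ([k1, k2, p1, p2, k3] as OpenCV has them; the pictures are not rectified), "position" and "attitude" of the camera in the world; the wrist camera has in their place "hand_eye" (4x4, takes a point from camera to tool coordinates, whose origin is the TCP and whose axes are the flange's). Camera axes: x right, y down, z forward; pixel columns grow to the right and rows downward; lengths in m; the calibration is good to about 2 mm. A picture is of the moment at which its call begins: read the wrist's pose just before it. camera_params takes no time and is no camera call.
- r.finish_job(): hands the job in; it is judged then, once.
The state is a dict: "clock": time; "q": joint angles; "qd": joint speeds; "joint_torque": joint torques, N m; "tool_pos": TCP position; "eef_rot": TCP orientation; "contact_force": force on the tool from outside, world axes, zero at the start; "moment": the same for the moment, N m; "opening": opening from 0.0 (shut) to 1.0 (fully open); "finger_force": force on a finger pad.
Only numpy, scipy, OpenCV 4.12 (cv2) and the standard library are available. Lean on these libraries where they do the work, as an engineer would, in place of code of your own. Each camera call takes 0.05 s, during which the arm holds its last target. There are 200 camera calls.

## Working session

There is one attempt and no reset: what is moved stays moved. The work goes in short steps, Python scripts to look and compute and a tool call to move; the robot and the scene stay as the last step left them, time stands still between calls to the robot, and variables do not carry over. Pictures are saved under pics/ and viewed, at most 10 in all, crops included, and the job is handed in when it is done.

Besides the shell and the picture viewer there is one more tool, called after ">>>" as name(argument=value, ...), one argument or row to a line, values as JSON. carry_out: Moves the arm, as the interface text tells. Its arguments: {"type":"object","properties":{"plan":{"type":"array"},"squeeze":{"type":"number"}},"required":["plan"]}

```bash
mkdir -p pics
python3 - <<'E'
from plant import r
import cv2,numpy as np
s=r.get_state();print({k:np.round(v,3).tolist() for k,v in s.items()})
for n in("scene","top","wrist"):
    print(n,r.camera_params(n))
    cv2.imwrite(f"pics/{n}0.png",r.snapshot(n)[:,:,::-1])
a=cv2.imread("pics/scene0.png");b=cv2.imread("pics/top0.png")
cv2.imwrite("pics/sc.png",cv2.resize(a,(768,576)));cv2.imwrite("pics/tp.png",cv2.resize(b,(768,576)))
E
```

```text
{'clock': 0.0, 'q': [-1.201, 0.69, -0.195, 1.566, 0.157, 0.903, -0.215], 'qd': [0.0, 0.0, -0.0, -0.001, 0.001, 0.001, 0.0], 'joint_torque': [0.0, -52.757, -1.267, -15.344, -0.053, 0.006, 0.0], 'tool_pos': [0.206, 0.589, 0.238], 'eef_rot': [0.167, 0.986, -0.001, -0.0], 'contact_force': [0.208, 1.02, 0.744], 'moment': [-0.019, 0.054, -0.025], 'finger_force': 0.0, 'opening': 1.0}
scene {'fx': 445.55773369932274, 'fy': 445.55773369932274, 'cx': 252.51728804531507, 'cy': 193.80869699027895, 'distortion': array([0.00560851, 0.        , 0.        , 0.        , 0.        ]), 'position': array([1.54995844, 0.02544768, 0.72961582]), 'attitude': array([ 0.61136514,  0.62780165, -0.34689625, -0.33430636])}
top {'fx': 491.7211433754163, 'fy': 491.7211433754163, 'cx': 251.66695567299482, 'cy': 180.7864188930958, 'distortion': array([0.01918854, 0.        , 0.        , 0.        , 0.        ]), 'position': array([0.39725776, 0.00775511, 1.32465479]), 'attitude': array([-0.70221366,  0.71037558, -0.03136914,  0.0357561 ])}
wrist {'fx': 264.8769361971504, 'fy': 264.8769361971504, 'cx': 260.50446135615397, 'cy': 189.6614141123363, 'distortion': array([-0.06020806,  0.        ,  0.        ,  0.        ,  0.        ]), 'hand_eye': array([[-5.65514905e-04, -9.60894753e-01, -2.76913260e-01,
         7.06604036e-02],
       [ 9.99999730e-01, -4.13412237e-04, -6.07659969e-04,
         4.35036964e-04],
       [ 4.69417946e-04, -2.76913529e-01,  9.60894727e-01,
        -1.45056258e-01],
       [ 0.00000000e+00,  0.00000000e+00,  0.00000000e+00,
         1.00000000e+00]])}
```

View pics/sc.png

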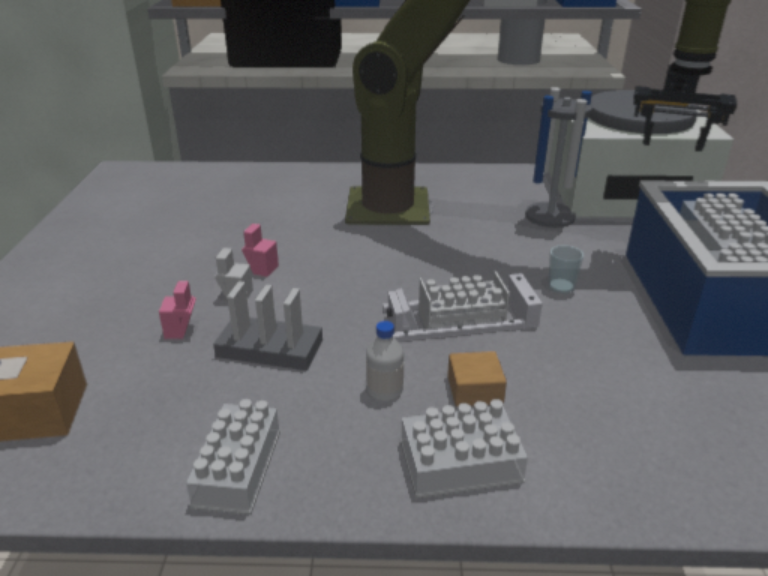

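View pics/tp.png

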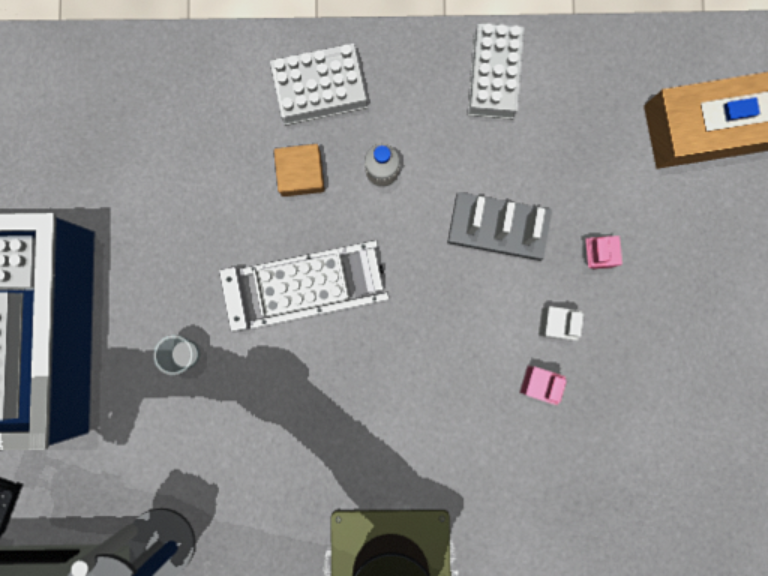

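Top view (768x576 pixels): bay about (303,285), with its fixed stop at left (239,298) and the sloping stop at right (367,270). The caddy is at (500,225) and the bottle at (382,163). There are three wedge-like parts: white (563,323), pink (603,252) and pink (543,384). The white one fits the description. I'll enlarge both regions.

```bash
cat > h.py <<'E'
import numpy as np,cv2
from scipy.spatial.transform import Rotation as R
from plant import r
def cam(n,s=None):
    p=r.camera_params(n);K=np.array([[p["fx"],0,p["cx"]],[0,p["fy"],p["cy"]],[0,0,1]]);d=np.array(p["distortion"])
    if n=="wrist":
        s=s or r.get_state();H=np.array(p["hand_eye"]);T=R.from_quat(s["eef_rot"]).as_matrix()
        return K,d,T@H[:3,:3],T@H[:3,3]+s["tool_pos"]
    return K,d,R.from_quat(p["attitude"]).as_matrix(),np.array(p["position"])
def ray(c,uv):
    x=cv2.undistortPoints(np.float64(uv).reshape(-1,1,2),c[0],c[1])[:,0]
    return np.c_[x,np.ones(len(x))]@c[2].T
def plane(c,uv,z):
    v=ray(c,uv);return c[3]+v*((z-c[3][2])/v[:,2])[:,None]
def proj(c,P):
    rv=cv2.Rodrigues(c[2].T)[0];return cv2.projectPoints(np.float64(P).reshape(-1,1,3),rv,-c[2].T@c[3],c[0],c[1])[0][:,0]
E
python3 - <<'E'
from h import *
b=cv2.imread("pics/top0.png")
cv2.imwrite("pics/bay.png",cv2.resize(b[150:230,140:270],None,fx=6,fy=6,interpolation=cv2.INTER_CUBIC))
cv2.imwrite("pics/cad.png",cv2.resize(b[120:275,290:425],None,fx=3.8,fy=3.8,interpolation=cv2.INTER_CUBIC))
c=cam("top")
print(plane(c,[[375.3,215.3]],.06),plane(c,[[319,144],[339,145],[359,148]],.12))
E
```

```text
[[ 0.42529912 -0.3004073   0.06      ]] [[ 0.601526   -0.1530905   0.12      ]
 [ 0.59839027 -0.2024094   0.12      ]
 [ 0.59025907 -0.25148481  0.12      ]]
```

View pics/bay.png

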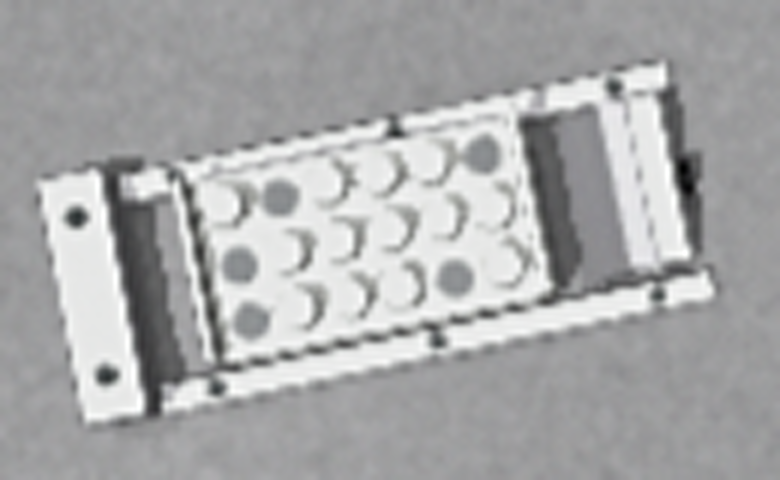

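View pics/cad.png

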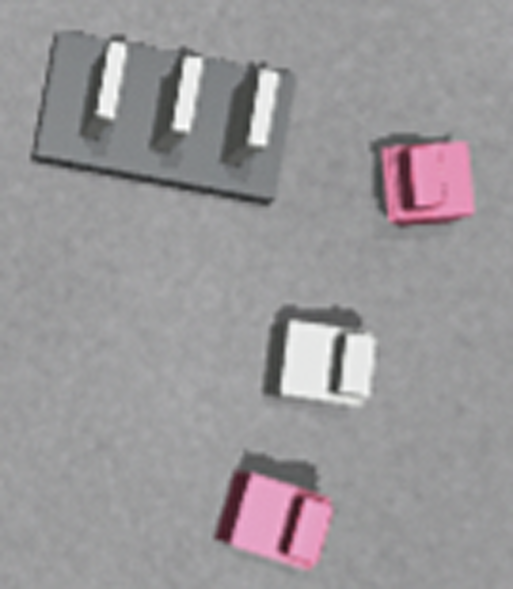

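The bay crop shows the far-stop face edge (100,170)-(147,412), the rails, and the sloping stop's top at about x 630-690. In the second crop, the white wedge at (328,360) with its tab on the right is the real one. The pink ones at (430,182) and (275,520) are decoys.

Run:
```python
from h import *
np.set_printoptions(precision=4,suppress=True)
c=cam("top")
f=lambda p,s,o:(np.array(p,float)+.5)/s-.5+o
B=lambda p,z:plane(c,f(p,6,[140,150]),z)[:,:2]
C=lambda p,z:plane(c,f(p,3.8,[290,120]),z)[:,:2]
yaw=lambda a,b:np.degrees(np.arctan2(*(b-a)[::-1]))
fs=B([[40,180],[100,170],[147,412],[85,425]],.055);print("farstop",fs,"len",np.linalg.norm(fs[2]-fs[1]),np.linalg.norm(fs[1]-fs[0]))
print("face mid",(fs[1]+fs[2])/2,"x-yaw",yaw(fs[2],fs[1]))
ru=B([[667,62],[715,295]],.015);print("rail outer right end",ru,np.linalg.norm(ru[1]-ru[0]),ru.mean(0))
print("axis yaw",yaw(ru.mean(0),(fs[1]+fs[2])/2))
es=B([[657,92],[692,262],[628,95],[657,270]],.058);print("endstop top",es,np.linalg.norm(es[1]-es[0]))
rk=B([[518,112],[552,292],[180,172],[218,360]],.075);print("rack",rk,rk[:2].mean(0))
for n,q in dict(s0=[[256,70],[279,70],[267,147],[248,144]],s1=[[181,55],[203,58],[191,132],[171,129]],s2=[[111,41],[127,43],[115,118],[97,117]]).items():
    p=C(q,.12);print(n,p.mean(0),yaw(p[3],p[0]),yaw(p[2],p[1]),np.linalg.norm(p[0]-p[3]))
t=C([[346,331],[376,335],[371,397],[340,391]],.097);print("tab",t.mean(0),yaw(t[3],t[0]),np.linalg.norm(t[0]-t[3]),np.linalg.norm(t[0]-t[1]))
w=C([[288,320],[281,397]],.06);print("wedge edge",w,yaw(w[1],w[0]),np.linalg.norm(w[1]-w[0]))
s=r.get_state();print(R.from_quat(s["eef_rot"]).as_matrix())
```

```text
farstop [[0.5246 0.2886]
 [0.5287 0.2626]
 [0.424  0.2417]
 [0.4187 0.2683]] len 0.1067749682297587 0.02623449556906288
face mid [0.4763 0.2522] x-yaw 11.317985846279946
rail outer right end [[ 0.5784  0.017 ]
 [ 0.4737 -0.0032]] 0.10659499368935962 [0.5261 0.0069]
axis yaw 101.46563110875753
endstop top [[0.5594 0.0212]
 [0.4855 0.0069]
 [0.5583 0.0337]
 [0.4823 0.022 ]] 0.07523640226887404
rack [[0.5494 0.0804]
 [0.4723 0.0665]
 [0.5253 0.2245]
 [0.4451 0.2081]] [0.5108 0.0734]
s0 [ 0.5903 -0.2508] -7.834088879067734 -10.52927308777935 0.049013042834286195
s1 [ 0.6004 -0.2018] -9.121597841827139 -10.667549889776277 0.04926365016888701
s2 [ 0.61   -0.1539] -11.6191932973423 -10.33983426785182 0.05106075294161963
tab [ 0.4243 -0.3127] -7.774853257146502 0.03943998741790257 0.019651107449703515
wedge edge [[ 0.4549 -0.2762]
 [ 0.4032 -0.2698]] -7.094082603371391 0.05210525957124244
[[-0.9442  0.3295 -0.0003]
 [ 0.3295  0.9442 -0.0013]
 [-0.0001 -0.0014 -1.    ]]
```

```bash
cat >> h.py <<'E'
np.set_printoptions(precision=4,suppress=True)
FACE=np.array([.4763,.2522]);YAW=11.4;a=np.radians(YAW);EX=np.array([np.cos(a),np.sin(a)]);EY=np.array([-np.sin(a),np.cos(a)])
def bay(x,y): return FACE+x*EX+y*EY   # y from fixed-stop face
def tobay(p): d=np.asarray(p)[...,:2]-FACE; return np.stack([d@EX,d@EY],-1)
def Rt(yaw):
    b=np.radians(yaw);y=np.array([np.cos(b),np.sin(b),0]);z=np.array([0,0,-1.]);return np.c_[np.cross(y,z),y,z]
def seq(*tg,s=None):
    s=s or r.get_state();p=np.array(s["tool_pos"]);M=R.from_quat(s["eef_rot"]).as_matrix()
    for (x,y,z,yaw) in tg:
        N=Rt(yaw);t=np.array([x,y,z])
        print("xyz",M.T@(t-p),"rot",R.from_matrix(M.T@N).as_rotvec());p,M=t,N
E
python3 - <<'E'
from h import *
c=cam("top")
print("bottle",plane(c,[[382/1.5,155/1.5]],.13),"carton",plane(c,[[299/1.5,169/1.5]],.05),"beaker",plane(c,[[175/1.5,354/1.5]],.08))
print(bay(0,-.205))
seq((.22,.55,.36,70.8),(.37,.29,.34,35),(*bay(0,-.205),.2,YAW))
E
```

```text
bottle [[0.7037 0.0049 0.13  ]] carton [[0.7009 0.1511 0.05  ]] beaker [[0.3803 0.3561 0.08  ]]
[0.5168 0.0512]
xyz [-0.0264 -0.0329 -0.1218] rot [-0.0014  0.0001 -0.0006]
xyz [-0.2272 -0.1962  0.02  ] rot [0.     0.     0.6248]
xyz [-0.2798 -0.0167  0.14  ] rot [0.     0.     0.4119]
```

>>> carry_out(
  plan=[
    {"rot": [0, 0, 0], "xyz": [-0.026, -0.033, -0.122], "grip": 255},
    {"rot": [0, 0, 0], "xyz": [-0.026, -0.033, -0.122], "grip": 255},
    {"rot": [0, 0, 0], "xyz": [-0.026, -0.033, -0.122], "grip": 255},
    {"rot": [0, 0, 0], "xyz": [-0.026, -0.033, -0.122], "grip": 255},
  ],
)

```text
clock: 0.48
tool_pos: [0.222, 0.5515, 0.3679]
eef_rot: [0.169, 0.986, 0.006, 0.002]
contact_force: [1.2, 0.4, -0.1]
opening: 0.724
finger_force: 0.0
```

>>> carry_out(
  plan=[
    {"rot": [0, 0, 0.62], "xyz": [-0.227, -0.196, 0.02], "grip": 255},
    {"rot": [0, 0, 0.62], "xyz": [-0.227, -0.196, 0.02], "grip": 255},
    {"rot": [0, 0, 0.62], "xyz": [-0.227, -0.196, 0.02], "grip": 255},
    {"rot": [0, 0, 0.62], "xyz": [-0.227, -0.196, 0.02], "grip": 255},
    {"rot": [0, 0, 0.62], "xyz": [-0.227, -0.196, 0.02], "grip": 255},
    {"rot": [0, 0, 0.62], "xyz": [-0.227, -0.196, 0.02], "grip": 255},
    {"rot": [0, 0, 0.62], "xyz": [-0.227, -0.196, 0.02], "grip": 255},
    {"rot": [0, 0, 0.62], "xyz": [-0.227, -0.196, 0.02], "grip": 255},
  ],
)

```text
clock: 1.15
tool_pos: [0.3726, 0.2831, 0.3402]
eef_rot: [0.464, 0.886, -0.002, 0.002]
contact_force: [0.4, -0.0, 0.7]
opening: 0.118
finger_force: 0.0
```

>>> carry_out(
  plan=[
    {"rot": [0, 0, 0.41], "xyz": [-0.28, -0.017, 0.14], "grip": 255},
    {"rot": [0, 0, 0.41], "xyz": [-0.28, -0.017, 0.14], "grip": 255},
    {"rot": [0, 0, 0.41], "xyz": [-0.28, -0.017, 0.14], "grip": 255},
    {"rot": [0, 0, 0.41], "xyz": [-0.28, -0.017, 0.14], "grip": 255},
    {"rot": [0, 0, 0.41], "xyz": [-0.28, -0.017, 0.14], "grip": 255},
    {"rot": [0, 0, 0.41], "xyz": [-0.28, -0.017, 0.14], "grip": 255},
    {"rot": [0, 0, 0.41], "xyz": [-0.28, -0.017, 0.14], "grip": 255},
    {"rot": [0, 0, 0.41], "xyz": [-0.28, -0.017, 0.14], "grip": 255},
  ],
)

```text
clock: 1.82
tool_pos: [0.5182, 0.0475, 0.1986]
eef_rot: [0.633, 0.774, -0.001, 0.0]
contact_force: [-1.0, 0.3, 0.0]
opening: 0.005
finger_force: 0.0
```

Run:
```python
from h import *
s=r.get_state();print(s["clock"],s["tool_pos"],s["contact_force"],s["opening"],R.from_quat(s["eef_rot"]).as_matrix()[:,1],tobay(s["tool_pos"]))
cv2.imwrite("pics/w1.png",r.snapshot("wrist")[:,:,::-1])
np.save("w1.npy",np.r_[s["tool_pos"],s["eef_rot"]])
cv2.imwrite("pics/w1b.png",cv2.resize(cv2.imread("pics/w1.png"),(768,576),interpolation=cv2.INTER_CUBIC))
```

```text
1.8167 [0.5182 0.0475 0.1986] [-1.044   0.2645  0.0433] 0.004690823520137431 [ 0.98    0.1989 -0.0015] [ 0.0006 -0.2089]
```

View pics/w1b.png

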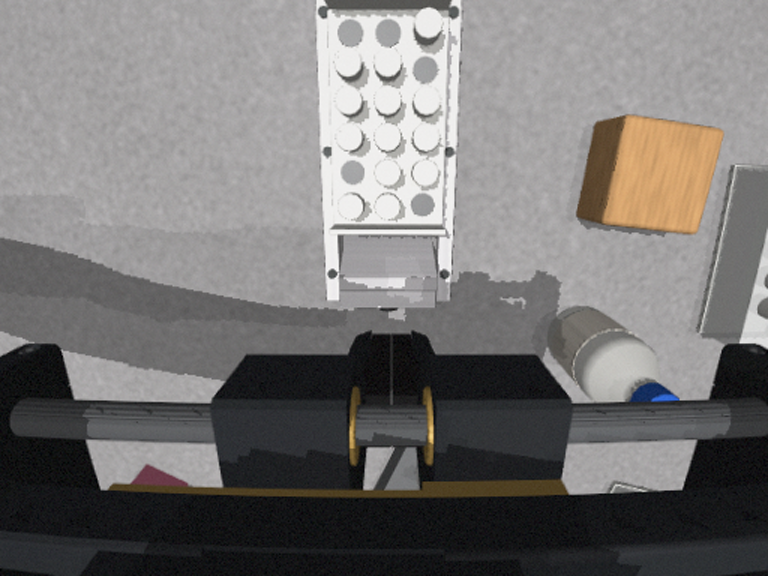

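The image shows the rack end at y≈232 and the sloping stop below it at 240-305, centred on x≈389. The fingertips at (391,335) are aligned with the channel. Next I descend behind the rack face and push.

>>> carry_out(
  plan=[
    {"rot": [0, 0, 0], "xyz": [0, 0, 0.04], "grip": 255},
    {"rot": [0, 0, 0], "xyz": [0, 0, 0.08], "grip": 255},
    {"rot": [0, 0, 0], "xyz": [0, 0, 0.115], "grip": 255},
    {"rot": [0, 0, 0], "xyz": [0, 0, 0.133], "grip": 255},
    {"rot": [0, 0, 0], "xyz": [0, 0, 0.133], "grip": 255},
  ],
)

```text
clock: 2.28
tool_pos: [0.5144, 0.0527, 0.0641]
eef_rot: [0.631, 0.776, -0.002, -0.003]
contact_force: [-0.1, 1.1, -0.3]
opening: 0.005
finger_force: 0.0
```

>>> carry_out(
  plan=[
    {"rot": [0, 0, 0], "xyz": [0.005, 0, 0], "grip": 255},
    {"rot": [0, 0, 0], "xyz": [0.01, 0, 0], "grip": 255},
    {"rot": [0, 0, 0], "xyz": [0.015, 0, 0], "grip": 255},
    {"rot": [0, 0, 0], "xyz": [0.02, 0, 0], "grip": 255},
    {"rot": [0, 0, 0], "xyz": [0.025, 0, 0], "grip": 255},
    {"rot": [0, 0, 0], "xyz": [0.03, 0, 0], "grip": 255},
    {"rot": [0, 0, 0], "xyz": [0.034, 0, 0], "grip": 255},
    {"rot": [0, 0, 0], "xyz": [0.038, 0, 0], "grip": 255},
  ],
)

```text
clock: 2.95
tool_pos: [0.5096, 0.0893, 0.0682]
eef_rot: [0.631, 0.776, 0.0, 0.001]
contact_force: [1.8, -4.0, 3.6]
opening: 0.005
finger_force: 1.9
```

Run:
```python
from h import *
s=r.get_state();print(s["tool_pos"],s["contact_force"],tobay(s["tool_pos"]),R.from_quat(s["eef_rot"]).as_matrix()[:,1:])
```

```text
[0.5096 0.0893 0.0682] [ 1.8268 -4.0476  3.5829] [ 0.0004 -0.1663] [[ 0.9791  0.0011]
 [ 0.2032 -0.0004]
 [ 0.001  -1.    ]]
```

>>> carry_out(
  plan=[
    {"rot": [0, 0, 0], "xyz": [0.002, 0, 0], "grip": 255},
    {"rot": [0, 0, 0], "xyz": [0.004, 0, 0], "grip": 255},
    {"rot": [0, 0, 0], "xyz": [0.005, 0, 0], "grip": 255},
  ],
)

```text
clock: 3.2
tool_pos: [0.5083, 0.0942, 0.0677]
eef_rot: [0.631, 0.776, 0.0, 0.0]
contact_force: [0.4, -3.2, 3.7]
opening: 0.004
finger_force: 1.9
```

>>> carry_out(
  plan=[
    {"rot": [0, 0, 0], "xyz": [0.002, 0, 0], "grip": 255},
    {"rot": [0, 0, 0], "xyz": [0.004, 0, 0], "grip": 255},
    {"rot": [0, 0, 0], "xyz": [0.004, 0, 0], "grip": 255},
  ],
)

```text
clock: 3.45
tool_pos: [0.5075, 0.0967, 0.0677]
eef_rot: [0.632, 0.775, -0.001, 0.001]
contact_force: [0.9, -6.3, 3.1]
opening: 0.006
finger_force: 3.2
```

Run:
```python
from h import *
s=r.get_state();print(s["tool_pos"],s["contact_force"],tobay(s["tool_pos"]),s["q"])
```

```text
[0.5075 0.0967 0.0677] [ 0.892  -6.3118  3.0724] [-0.0002 -0.1586] [-0.3028  0.8374  0.0401  2.0227 -0.1009  0.2838  0.0246]
```

>>> carry_out(
  plan=[
    {"rot": [0, 0, 0], "xyz": [0.002, 0, 0], "grip": 255},
    {"rot": [0, 0, 0], "xyz": [0.004, 0, 0], "grip": 255},
    {"rot": [0, 0, 0], "xyz": [0.004, 0, 0], "grip": 255},
    {"rot": [0, 0, 0], "xyz": [0.004, 0, 0], "grip": 255},
  ],
)

```text
clock: 3.78
tool_pos: [0.507, 0.0968, 0.0678]
eef_rot: [0.633, 0.774, -0.002, 0.002]
contact_force: [1.8, -13.2, 4.6]
opening: 0.005
finger_force: 6.7
```

Run:
```python
from h import *
s=r.get_state();print(s["tool_pos"],s["contact_force"],tobay(s["tool_pos"]))
b=r.snapshot("top")[:,:,::-1];cv2.imwrite("pics/top1.png",b)
```

```text
[0.507  0.0968 0.0678] [  1.823  -13.1752   4.6055] [-0.0006 -0.1584]
```

>>> carry_out(
  plan=[
    {"rot": [0, 0, 0], "xyz": [-0.016, 0, 0], "grip": 255},
    {"rot": [0, 0, 0], "xyz": [-0.03, 0, -0.03], "grip": 255},
    {"rot": [0, 0, 0], "xyz": [-0.06, 0, -0.06], "grip": 0},
    {"rot": [0, 0, 0], "xyz": [-0.085, 0, -0.09], "grip": 0},
    {"rot": [0, 0, 0], "xyz": [-0.1, 0, -0.09], "grip": 0},
    {"rot": [0, 0, 0], "xyz": [-0.1, 0, -0.09], "grip": 0},
    {"rot": [0, 0, 0], "xyz": [-0.1, 0, -0.09], "grip": 0},
    {"rot": [0, 0, 0], "xyz": [-0.1, 0, -0.09], "grip": 0},
  ],
)

```text
clock: 4.5
tool_pos: [0.5258, 0.0065, 0.1567]
eef_rot: [0.63, 0.777, -0.0, -0.002]
contact_force: [-0.2, -1.2, -0.7]
opening: 0.431
finger_force: 0.0
```

Run:
```python
from h import *
s=r.get_state();print(s["tool_pos"],tobay(s["tool_pos"]))
c=cam("wrist",s);im=r.snapshot("wrist")[:,:,::-1];cv2.imwrite("pics/w2.png",im)
P=np.r_[bay(0,-.194),0];u,v=proj(c,P)[0];print(u,v)
for n,(x,y,z) in dict(rackfoot=(0,-.15,0),racktop=(0,-.15,.075),foot=(0,-.194,0),toped=(0,-.2172,.058),back=(0,-.243,.058),railL=(-.042,-.17,.015),railR=(.042,-.17,.015)).items(): print(n,proj(c,np.r_[bay(x,y),z])[0])
x0,y0=int(u)-65,int(v)-48;print("crop",x0,y0)
cv2.imwrite("pics/w2c.png",cv2.resize(im[y0:y0+96,x0:x0+130],None,fx=6,fy=6,interpolation=cv2.INTER_CUBIC))
```

```text
[0.5258 0.0065 0.1567] [-0.0001 -0.2506]
260.7590518432196 127.55527339258505
rackfoot [261.1001  85.9413]
racktop [260.9939  76.3299]
foot [260.7591 127.5553]
toped [260.4007 156.2093]
back [260.1837 183.198 ]
railL [220.5157 104.5033]
railR [301.3315 105.1783]
crop 195 79
```

View pics/w2c.png

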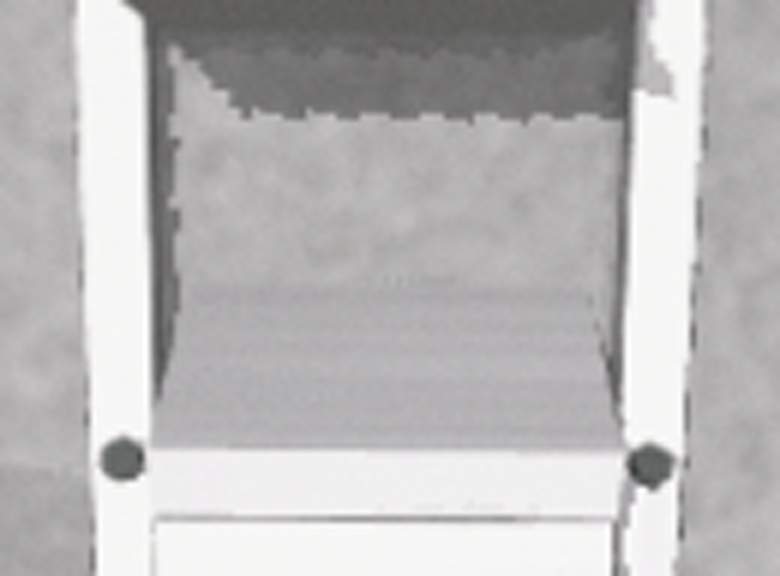

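The crop shows the slope foot at y≈286, the slope's top edge at y≈448 and the rack foot at y≈30. The gap comes out near 44 mm, which is close to the border between one spacer and two, so I'll read the edges to sub-pixel.

Run:
```python
from h import *
im=cv2.imread("pics/w2.png").astype(float).mean(2)
p=im[:,240:282].mean(1)
print([(v,round(p[v])) for v in range(62,200)])
s=r.get_state();c=cam("wrist",s)
# edge rows -> bay y by plane
for z in (0,.058,.075):
    print(z,[(v,round(tobay(plane(c,[[261,v]],z))[0,1]*1000,1)) for v in (70,75,80,85,120,125,130,150,155,180,185)])
```

```text
[(62, 180), (63, 185), (64, 196), (65, 214), (66, 217), (67, 224), (68, 223), (69, 220), (70, 243), (71, 246), (72, 246), (73, 238), (74, 177), (75, 93), (76, 95), (77, 95), (78, 95), (79, 94), (80, 95), (81, 94), (82, 94), (83, 95), (84, 98), (85, 103), (86, 104), (87, 107), (88, 114), (89, 117), (90, 116), (91, 116), (92, 115), (93, 115), (94, 115), (95, 117), (96, 117), (97, 124), (98, 152), (99, 178), (100, 180), (101, 180), (102, 179), (103, 178), (104, 177), (105, 178), (106, 178), (107, 178), (108, 178), (109, 178), (110, 179), (111, 180), (112, 181), (113, 180), (114, 180), (115, 179), (116, 178), (117, 178), (118, 177), (119, 177), (120, 178), (121, 178), (122, 179), (123, 180), (124, 180), (125, 178), (126, 176), (127, 173), (128, 171), (129, 174), (130, 177), (131, 178), (132, 177), (133, 176), (134, 179), (135, 181), (136, 178), (137, 179), (138, 182), (139, 183), (140, 183), (141, 183), (142, 179), (143, 178), (144, 179), (145, 179), (146, 178), (147, 179), (148, 180), (149, 180), (150, 177), (151, 182), (152, 186), (153, 186), (154, 228), (155, 239), (156, 240), (157, 2
[... 704 characters left out ...]
p.float64(-218.9)), (155, np.float64(-224.6)), (180, np.float64(-254.1)), (185, np.float64(-260.2))]
0.058 [(70, np.float64(-142.6)), (75, np.float64(-146.6)), (80, np.float64(-150.7)), (85, np.float64(-154.8)), (120, np.float64(-184.5)), (125, np.float64(-188.9)), (130, np.float64(-193.3)), (150, np.float64(-211.3)), (155, np.float64(-216.0)), (180, np.float64(-239.7)), (185, np.float64(-244.6))]
0.075 [(70, np.float64(-145.1)), (75, np.float64(-148.9)), (80, np.float64(-152.7)), (85, np.float64(-156.5)), (120, np.float64(-184.1)), (125, np.float64(-188.2)), (130, np.float64(-192.3)), (150, np.float64(-209.1)), (155, np.float64(-213.4)), (180, np.float64(-235.5)), (185, np.float64(-240.1))]
```

Gap is about 43-44.5 mm. One spacer then gives a wedge foot height of about 4-7 mm, so one spacer should do, and I'll confirm by feel. Next is spacer2, in the +y slot.

Run:
```python
from h import *
seq((.61,-.154,.19,-10.4))
```

```text
xyz [-0.1745  0.0491 -0.034 ] rot [-0.003  -0.0019  0.3897]
```

>>> carry_out(
  plan=[
    {"rot": [0, 0, 0], "xyz": [-0.03, 0, -0.034], "grip": 0},
    {"rot": [0, 0, 0.39], "xyz": [-0.175, 0.049, -0.034], "grip": 0},
    {"rot": [0, 0, 0.39], "xyz": [-0.175, 0.049, -0.034], "grip": 0},
    {"rot": [0, 0, 0.39], "xyz": [-0.175, 0.049, -0.034], "grip": 0},
    {"rot": [0, 0, 0.39], "xyz": [-0.175, 0.049, -0.034], "grip": 0},
    {"rot": [0, 0, 0.39], "xyz": [-0.175, 0.049, -0.034], "grip": 0},
    {"rot": [0, 0, 0.39], "xyz": [-0.175, 0.049, -0.034], "grip": 0},
    {"rot": [0, 0, 0.39], "xyz": [-0.175, 0.049, -0.034], "grip": 0},
  ],
)

```text
clock: 5.22
tool_pos: [0.6099, -0.1543, 0.1903]
eef_rot: [0.768, 0.64, -0.0, -0.002]
contact_force: [-0.3, -0.6, 1.0]
opening: 1.0
finger_force: 0.0
```

Run:
```python
from h import *
s=r.get_state();print(s["tool_pos"],s["opening"])
c=cam("wrist",s);im=r.snapshot("wrist")[:,:,::-1];cv2.imwrite("pics/w3.png",im)
hsv=cv2.cvtColor(im,cv2.COLOR_BGR2HSV);m=((hsv[...,2]>215)&(hsv[...,1]<30)).astype(np.uint8)
n,l,st,ce=cv2.connectedComponentsWithStats(m)
for i in range(1,n):
    if st[i,4]>60:
        q=cv2.minAreaRect(np.argwhere(l==i)[:,::-1].astype(np.float32));print(st[i],ce[i],q,plane(c,[q[0]],.12))
        b=plane(c,cv2.boxPoints(q),.12);print(b[:,:2].round(4).tolist())
print(proj(c,[[.61,-.154,.12]]))
```

```text
[ 0.6099 -0.1543  0.1903] 1.0004601271789106
[  87    0   87   67 2276] [128.5888  21.4143] ((134.40933227539062, 17.20917510986328), (73.8284912109375, 74.53240203857422), 62.90445327758789) [[0.5442 0.0027 0.12  ]]
[[0.5095, 0.0223], [0.5647, 0.0325], [0.5784, -0.0159], [0.5219, -0.0284]]
[188   7  14  24 171] [194.1637  19.7076] ((193.32757568359375, 18.931039810180664), (22.1907901763916, 9.06014633178711), 66.80140686035156) [[ 0.5872 -0.0078  0.12  ]]
[[0.5823, -0.001], [0.5889, 0.0001], [0.5921, -0.0147], [0.5855, -0.0158]]
[437 143  75  16 427] [472.267 148.192] ((473.6735534667969, 148.08465576171875), (9.829574584960938, 75.34221649169922), 82.303955078125) [[ 0.7954 -0.1414  0.12  ]]
[[0.7618, -0.1359], [0.8291, -0.1384], [0.8309, -0.1471], [0.7629, -0.1444]]
[476 154  36  37 715] [497.0937 169.9986] ((493.78314208984375, 172.3798370361328), (35.845123291015625, 34.95162582397461), 86.98721313476562) [[ 0.8151 -0.1662  0.12  ]]
[[0.7971, -0.148], [0.8299, -0.1519], [0.8344, -0.1854], [0.8002, -0.1808]]
[435 156  42  23 352] [456.2699 167.1023] ((454.45703125, 166.364486694
[... 1102 characters left out ...]
470 198  19  15 184] [477.5707 205.6141] ((478.19232177734375, 204.96156311035156), (13.728129386901855, 17.25821876525879), 78.69007110595703) [[ 0.8018 -0.1942  0.12  ]]
[[0.7921, -0.1876], [0.8083, -0.1874], [0.8118, -0.201], [0.7954, -0.2012]]
[141 298  18  21 221] [150.7511 309.1991] ((150.5819091796875, 307.3037414550781), (17.23408317565918, 19.512487411499023), 6.709837436676025) [[ 0.4819 -0.2454  0.12  ]]
[[0.4684, -0.2542], [0.4785, -0.2318], [0.4949, -0.2368], [0.4853, -0.2593]]
[232 298  51   4 157] [257.5096 299.0573] ((257.0, 299.5), (3.0, 50.0), 90.0) [[ 0.5885 -0.2536  0.12  ]]
[[0.5649, -0.2476], [0.6127, -0.2562], [0.6122, -0.2597], [0.5642, -0.2511]]
[[260.0885 200.1118]]
```

Run:
```python
from h import *
im=cv2.imread("pics/w3.png");g=im.mean(2)
print(g[180:225:2,240:280].mean(1).round(0));print(g[197:203,200:320:4].mean(0).round(0))
c=cam("wrist")
for t in (125,140,155,170):
    m=(g>t).astype(np.uint8);m[:150]=0;m[250:]=0;m[:,:200]=0;m[:,320:]=0
    n,l,st,ce=cv2.connectedComponentsWithStats(m)
    for i in range(1,n):
        if st[i,4]>200:
            q=cv2.minAreaRect(np.argwhere(l==i)[:,::-1].astype(np.float32));print(t,st[i],q,plane(c,[q[0]],.12))
```

```text
[ 96.  95.  94.  94.  94.  95. 139. 157. 157. 157. 156. 156. 138.  87.
  86.  92.  94.  94.  94.  94.  95.  94.  94.]
[102. 100. 102. 101. 101.  97.  83.  82. 157. 156. 156. 156. 156. 156.
 156. 156. 156. 157. 156. 156. 156. 157.  81.  81.  96. 100. 115. 114.
 115. 110.]
125 [ 200  150   99   25 1109] ((249.0, 162.0), (24.0, 98.0), 90.0) [[ 0.607  -0.1196  0.12  ]]
125 [300 150  20  23 415] ((309.5, 161.0), (22.0, 19.0), 90.0) [[ 0.6562 -0.1277  0.12  ]]
125 [230 192  58  13 726] ((258.5, 198.0), (12.0, 57.0), 90.0) [[ 0.609  -0.1516  0.12  ]]
125 [ 200  222   85   28 1055] ((242.0, 235.5), (27.0, 84.0), 90.0) [[ 0.588  -0.1836  0.12  ]]
125 [296 236  24  14 307] ((307.5, 242.5), (13.0, 23.0), 90.0) [[ 0.6448 -0.201   0.12  ]]
140 [200 150  99  20 990] ((249.0, 159.5), (19.0, 98.0), 90.0) [[ 0.6074 -0.1176  0.12  ]]
140 [300 150  20  22 400] ((309.5, 160.5), (21.0, 19.0), 90.0) [[ 0.6562 -0.1273  0.12  ]]
140 [230 192  58  13 680] ((258.382568359375, 197.87522888183594), (57.095001220703125, 11.964204788208008), 1.7357045412063599) [[ 0.6089 -0.1515  0.12  ]]
140 [200 222  24  28 646
[... 209 characters left out ...]
.0), 90.0) [[ 0.5996 -0.1973  0.12  ]]
155 [200 150  90  18 490] ((244.5, 158.5), (89.0, 17.0), 0.0) [[ 0.6039 -0.1161  0.12  ]]
155 [300 150  20  22 396] ((309.5, 160.5), (21.0, 19.0), 90.0) [[ 0.6562 -0.1273  0.12  ]]
155 [231 193  56  12 501] ((258.5, 198.5), (54.99999237060547, 10.999998092651367), 0.0) [[ 0.6089 -0.152   0.12  ]]
155 [200 222  24  28 605] ((211.5, 235.5), (27.0, 23.0), 90.0) [[ 0.5611 -0.1788  0.12  ]]
155 [296 236  24  14 302] ((307.5, 242.5), (13.0, 23.0), 90.0) [[ 0.6448 -0.201   0.12  ]]
170 [300 150  20  22 345] ((309.5, 160.5), (21.0, 19.0), 90.0) [[ 0.6562 -0.1273  0.12  ]]
170 [296 236  24  14 240] ((307.5, 242.5), (13.0, 23.0), 90.0) [[ 0.6448 -0.201   0.12  ]]
```

The spacer top is at (258,198) in the wrist picture, within 2 mm of the plan. Descend and grip.

>>> carry_out(
  plan=[
    {"rot": [0, 0, 0], "xyz": [0.001, -0.001, 0.04], "grip": 0},
    {"rot": [0, 0, 0], "xyz": [0.001, -0.001, 0.08], "grip": 0},
    {"rot": [0, 0, 0], "xyz": [0.001, -0.001, 0.1], "grip": 0},
    {"rot": [0, 0, 0], "xyz": [0.001, -0.001, 0.1], "grip": 255},
    {"rot": [0, 0, 0], "xyz": [0.001, -0.001, 0.1], "grip": 255},
    {"rot": [0, 0, 0], "xyz": [0.001, -0.001, 0.1], "grip": 255},
    {"rot": [0, 0, 0], "xyz": [0.001, -0.001, 0.1], "grip": 255},
    {"rot": [0, 0, 0], "xyz": [0.001, -0.001, 0.1], "grip": 255},
  ],
  squeeze=25,
)

```text
clock: 5.93
tool_pos: [0.611, -0.1561, 0.0937]
eef_rot: [0.769, 0.639, 0.001, 0.001]
contact_force: [-0.6, -0.1, 0.8]
opening: 0.646
finger_force: 0.3
```

>>> carry_out(
  plan=[
    {"rot": [0, 0, 0], "xyz": [0, 0, 0], "grip": 255},
    {"rot": [0, 0, 0], "xyz": [0, 0, 0], "grip": 255},
    {"rot": [0, 0, 0], "xyz": [0, 0, -0.02], "grip": 255},
    {"rot": [0, 0, 0], "xyz": [0, 0, -0.05], "grip": 255},
    {"rot": [0, 0, 0], "xyz": [0, 0, -0.085], "grip": 255},
    {"rot": [0, 0, 0], "xyz": [0, 0, -0.11], "grip": 255},
    {"rot": [0, 0, 0], "xyz": [0, 0, -0.11], "grip": 255},
  ],
)

```text
clock: 6.52
tool_pos: [0.6133, -0.1574, 0.2076]
eef_rot: [0.77, 0.639, 0.003, 0.004]
contact_force: [0.1, -0.0, -1.0]
opening: 0.565
finger_force: 24.9
```

Run:
```python
from h import *
s=r.get_state();print(s["tool_pos"],s["opening"]*88,s["finger_force"])
seq((*bay(0,-.162),.200,YAW))
```

```text
[ 0.6133 -0.1574  0.2076] 49.70777267445408 24.892361126840115
xyz [ 0.2271 -0.1495  0.0059] rot [ 0.0109  0.0026 -0.3844]
```

>>> carry_out(
  plan=[
    {"rot": [-0.01, 0, -0.384], "xyz": [0.227, -0.15, 0.006], "grip": 255},
    {"rot": [-0.01, 0, -0.384], "xyz": [0.227, -0.15, 0.006], "grip": 255},
    {"rot": [-0.01, 0, -0.384], "xyz": [0.227, -0.15, 0.006], "grip": 255},
    {"rot": [-0.01, 0, -0.384], "xyz": [0.227, -0.15, 0.006], "grip": 255},
    {"rot": [0, 0, -0.384], "xyz": [0.227, -0.15, 0.006], "grip": 255},
    {"rot": [0, 0, -0.384], "xyz": [0.227, -0.15, 0.006], "grip": 255},
    {"rot": [0, 0, -0.384], "xyz": [0.227, -0.15, 0.006], "grip": 255},
    {"rot": [0, 0, -0.384], "xyz": [0.227, -0.15, 0.006], "grip": 255},
  ],
)

```text
clock: 7.18
tool_pos: [0.501, 0.1014, 0.195]
eef_rot: [0.629, 0.777, 0.0, -0.002]
contact_force: [0.0, 0.1, -1.4]
opening: 0.563
finger_force: 24.9
```

>>> carry_out(
  plan=[
    {"rot": [0, 0, 0], "xyz": [0, 0, 0], "grip": 255},
    {"rot": [0, 0, 0], "xyz": [0, 0, 0], "grip": 255},
    {"rot": [0, 0, 0], "xyz": [0, 0, 0], "grip": 255},
  ],
)

```text
clock: 7.43
tool_pos: [0.5047, 0.0927, 0.1956]
eef_rot: [0.634, 0.773, -0.0, 0.0]
contact_force: [0.4, -0.5, -0.5]
opening: 0.565
finger_force: 24.9
```

Run:
```python
from h import *
s=r.get_state();print(s["tool_pos"],tobay(s["tool_pos"]),s["opening"]*88,R.from_quat(s["eef_rot"]).as_matrix().T)
c=cam("wrist",s);im=r.snapshot("wrist")[:,:,::-1];cv2.imwrite("pics/w4.png",cv2.resize(im,(768,576)))
T=R.from_quat(s["eef_rot"]).as_matrix()
for nm,P in dict(tip=[0,0,0],grasp=[0,0,-.019],sptopfront=[.006,0,-.030],foot=[.006,0,.085]).items(): print(nm,proj(c,T@np.array(P)+s["tool_pos"])*1.5)
print(proj(c,[[*bay(0,-.15),.075],[*bay(0,-.194),0],[*bay(0,-.217),.058]])*1.5)
seq((*bay(0,-.162),.095,YAW))
```

```text
[0.5047 0.0927 0.1956] [-0.0037 -0.1619] 49.74686161361202 [[-0.1949  0.9808 -0.0011]
 [ 0.9808  0.1949  0.0002]
 [ 0.0004 -0.001  -1.    ]]
tip [[388.8973 355.1103]]
grasp [[388.6102 378.9575]]
sptopfront [[388.3644 379.5962]]
foot [[389.6421 282.7995]]
[[395.1632 260.015 ]
 [394.3518 289.6404]
 [394.9691 339.9661]]
xyz [0.0001 0.0037 0.1006] rot [ 0.0003  0.0009 -0.0031]
```

View pics/w4.png

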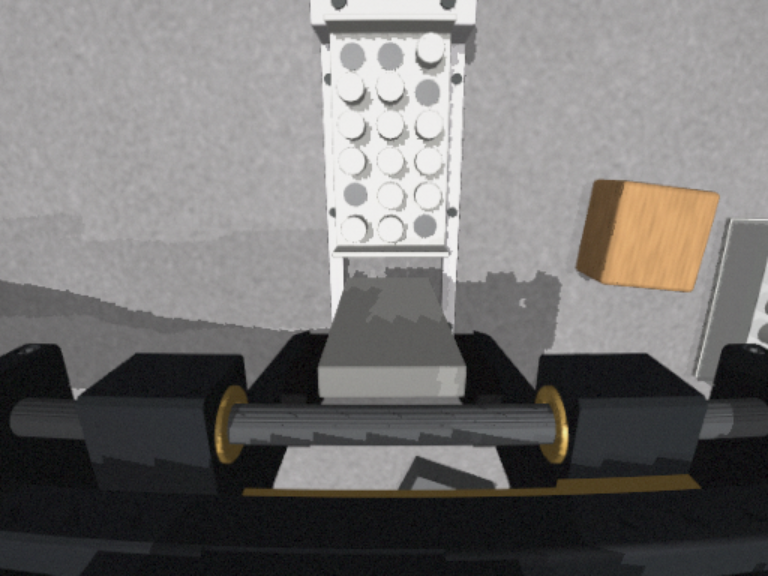

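The spacer is held upright, with its top front edge at row 366 and its foot front at row 277. It sits about 4 mm ahead of the TCP. I'll back off 5 mm for clearance and then descend.

>>> carry_out(
  plan=[
    {"rot": [0, 0, -0.003], "xyz": [-0.005, 0.004, 0], "grip": 255},
    {"rot": [0, 0, -0.003], "xyz": [-0.005, 0.004, 0.02], "grip": 255},
    {"rot": [0, 0, -0.003], "xyz": [-0.005, 0.004, 0.045], "grip": 255},
    {"rot": [0, 0, -0.003], "xyz": [-0.005, 0.004, 0.07], "grip": 255},
    {"rot": [0, 0, -0.003], "xyz": [-0.005, 0.004, 0.09], "grip": 255},
    {"rot": [0, 0, -0.003], "xyz": [-0.005, 0.004, 0.1], "grip": 255},
    {"rot": [0, 0, -0.003], "xyz": [-0.005, 0.004, 0.104], "grip": 255},
    {"rot": [0, 0, -0.003], "xyz": [-0.005, 0.004, 0.104], "grip": 255},
  ],
)

```text
clock: 8.15
tool_pos: [0.5092, 0.0898, 0.0912]
eef_rot: [0.633, 0.774, -0.0, -0.0]
contact_force: [-1.0, -0.9, -1.0]
opening: 0.565
finger_force: 24.9
```

Run:
```python
from h import *
s=r.get_state();print(s["tool_pos"],tobay(s["tool_pos"]),s["contact_force"],s["moment"],R.from_quat(s["eef_rot"]).as_matrix().T)
```

```text
[0.5092 0.0898 0.0912] [ 0.0001 -0.1657] [-0.9532 -0.8863 -1.0306] [-0.0764  0.0248  0.0654] [[-0.1997  0.9799 -0.0002]
 [ 0.9799  0.1997 -0.0008]
 [-0.0008 -0.0004 -1.    ]]
```

Lower until it touches the bench.

>>> carry_out(
  plan=[
    {"rot": [0, 0, 0], "xyz": [0, 0, 0.002], "grip": 255},
    {"rot": [0, 0, 0], "xyz": [0, 0, 0.003], "grip": 255},
    {"rot": [0, 0, 0], "xyz": [0, 0, 0.003], "grip": 255},
  ],
)

```text
clock: 8.4
tool_pos: [0.5096, 0.0906, 0.0894]
eef_rot: [0.632, 0.775, 0.001, 0.0]
contact_force: [0.2, 0.2, -0.6]
opening: 0.562
finger_force: 24.9
```

>>> carry_out(
  plan=[
    {"rot": [0, 0, 0], "xyz": [0, 0, 0.0015], "grip": 255},
    {"rot": [0, 0, 0], "xyz": [0, 0, 0.002], "grip": 255},
    {"rot": [0, 0, 0], "xyz": [0, 0, 0.002], "grip": 255},
  ],
)

```text
clock: 8.65
tool_pos: [0.5096, 0.0906, 0.088]
eef_rot: [0.632, 0.775, 0.001, 0.001]
contact_force: [-0.7, 0.1, 6.4]
opening: 0.565
finger_force: 24.9
```

>>> carry_out(
  plan=[
    {"rot": [0, 0, 0], "xyz": [0, 0, -0.0015], "grip": 255},
    {"rot": [0, 0, 0], "xyz": [0.0015, 0, -0.0015], "grip": 255},
    {"rot": [0, 0, 0], "xyz": [0.003, 0, -0.0015], "grip": 255},
    {"rot": [0, 0, 0], "xyz": [0.004, 0, -0.0015], "grip": 255},
    {"rot": [0, 0, 0], "xyz": [0.004, 0, -0.0015], "grip": 255},
  ],
)

```text
clock: 9.07
tool_pos: [0.5082, 0.0948, 0.0882]
eef_rot: [0.632, 0.775, 0.0, -0.0]
contact_force: [0.5, -1.1, 0.3]
opening: 0.563
finger_force: 24.9
```

>>> carry_out(
  plan=[
    {"rot": [0, 0, 0], "xyz": [0.001, 0, 0], "grip": 255},
    {"rot": [0, 0, 0], "xyz": [0.002, 0, 0], "grip": 255},
    {"rot": [0, 0, 0], "xyz": [0.002, 0, 0], "grip": 255},
  ],
)

```text
clock: 9.32
tool_pos: [0.5078, 0.0964, 0.0882]
eef_rot: [0.632, 0.775, -0.0, 0.0]
contact_force: [1.1, -0.6, -0.2]
opening: 0.562
finger_force: 24.9
```

Run:
```python
from h import *
s=r.get_state();print(s["tool_pos"],tobay(s["tool_pos"]),s["contact_force"],s["moment"],R.from_quat(s["eef_rot"]).as_matrix().T)
```

```text
[0.5078 0.0964 0.0882] [ 0.0001 -0.1589] [ 1.1317 -0.6136 -0.2149] [-0.2605 -0.0419 -0.0677] [[-0.2008  0.9796 -0.    ]
 [ 0.9796  0.2008  0.    ]
 [ 0.     -0.     -1.    ]]
```

>>> carry_out(
  plan=[
    {"rot": [0, 0, 0], "xyz": [0.001, 0, 0], "grip": 255},
    {"rot": [0, 0, 0], "xyz": [0.002, 0, 0], "grip": 255},
    {"rot": [0, 0, 0], "xyz": [0.002, 0, 0], "grip": 255},
  ],
)

```text
clock: 9.57
tool_pos: [0.5074, 0.0982, 0.0882]
eef_rot: [0.632, 0.775, -0.0, 0.0]
contact_force: [0.9, -0.1, -0.5]
opening: 0.566
finger_force: 24.9
```

>>> carry_out(
  plan=[
    {"rot": [0, 0, 0], "xyz": [0.001, 0, 0], "grip": 255},
    {"rot": [0, 0, 0], "xyz": [0.002, 0, 0], "grip": 255},
    {"rot": [0, 0, 0], "xyz": [0.002, 0, 0], "grip": 255},
  ],
)

```text
clock: 9.82
tool_pos: [0.5073, 0.0986, 0.0882]
eef_rot: [0.633, 0.774, -0.001, 0.001]
contact_force: [0.9, -5.6, -0.9]
opening: 0.569
finger_force: 24.9
```

Run:
```python
from h import *
s=r.get_state();print(s["tool_pos"],tobay(s["tool_pos"]),s["contact_force"],s["moment"],R.from_quat(s["eef_rot"]).as_matrix().T)
```

```text
[0.5073 0.0986 0.0882] [ 0.     -0.1567] [ 0.8808 -5.6482 -0.9491] [-1.1912 -0.2336  0.0807] [[-0.1993  0.9799 -0.0021]
 [ 0.9799  0.1993  0.    ]
 [ 0.0004 -0.0021 -1.    ]]
```

>>> carry_out(
  plan=[
    {"rot": [0, 0, 0], "xyz": [0, 0, 0.001], "grip": 255},
    {"rot": [0, 0, 0], "xyz": [0, 0, 0.0015], "grip": 255},
    {"rot": [0, 0, 0], "xyz": [-0.001, 0, 0.0015], "grip": 255},
    {"rot": [0, 0, 0], "xyz": [-0.001, 0, 0.001], "grip": 100},
    {"rot": [0, 0, 0], "xyz": [-0.001, 0, 0.001], "grip": 50},
    {"rot": [0, 0, 0], "xyz": [-0.001, 0, 0.001], "grip": 50},
    {"rot": [0, 0, 0], "xyz": [-0.001, 0, 0.001], "grip": 50},
    {"rot": [0, 0, 0], "xyz": [-0.001, 0, 0.001], "grip": 50},
  ],
)

```text
clock: 10.48
tool_pos: [0.5071, 0.0997, 0.087]
eef_rot: [0.632, 0.775, 0.0, -0.0]
contact_force: [-0.4, -0.9, 0.2]
opening: 0.802
finger_force: 0.0
```

>>> carry_out(
  plan=[
    {"rot": [0, 0, 0], "xyz": [0, 0, -0.02], "grip": 50},
    {"rot": [0, 0, 0], "xyz": [0, 0, -0.05], "grip": 50},
    {"rot": [0, 0, 0], "xyz": [0, 0, -0.09], "grip": 0},
    {"rot": [0, 0, 0], "xyz": [-0.03, 0, -0.11], "grip": 0},
    {"rot": [0, 0, 0], "xyz": [-0.06, 0, -0.11], "grip": 0},
    {"rot": [0, 0, 0], "xyz": [-0.06, 0, -0.11], "grip": 0},
    {"rot": [0, 0, 0], "xyz": [-0.06, 0, -0.11], "grip": 0},
  ],
)

```text
clock: 11.07
tool_pos: [0.5194, 0.0385, 0.1975]
eef_rot: [0.634, 0.774, -0.0, 0.0]
contact_force: [0.2, 0.5, 0.1]
opening: 1.005
finger_force: 0.0
```

Run:
```python
from h import *
s=r.get_state();print(s["clock"],s["tool_pos"],tobay(s["tool_pos"]),s["contact_force"],s["opening"])
im=r.snapshot("wrist")[:,:,::-1];cv2.imwrite("pics/w5.png",im)
c=cam("wrist",s);print(proj(c,[[*bay(x,y),z] for x,y,z in [(0,-.15,.115),(0,-.162,.115),(0,-.162,0),(0,-.15,.075),(0,-.194,0),(0,-.217,.058)]]))
cv2.imwrite("pics/w5c.png",cv2.resize(im[60:240,160:360],(640,576),interpolation=cv2.INTER_CUBIC))
seq((*bay(0,-.22),.25,YAW),(.4243,-.3127,.2,-7.5))
```

```text
11.0667 [0.5194 0.0385 0.1975] [ 0.    -0.218] [0.172  0.4915 0.0965] 1.0053777986915313
[[259.475  117.6643]
 [259.5098 132.2896]
 [259.884  125.9712]
 [259.6482 117.0089]
 [259.9354 151.2524]
 [259.8442 179.3149]]
xyz [-0.0039  0.     -0.053 ] rot [-0.0005 -0.0005  0.0018]
xyz [-0.3235 -0.1626  0.05  ] rot [0.     0.     0.3299]
```

View pics/w5c.png

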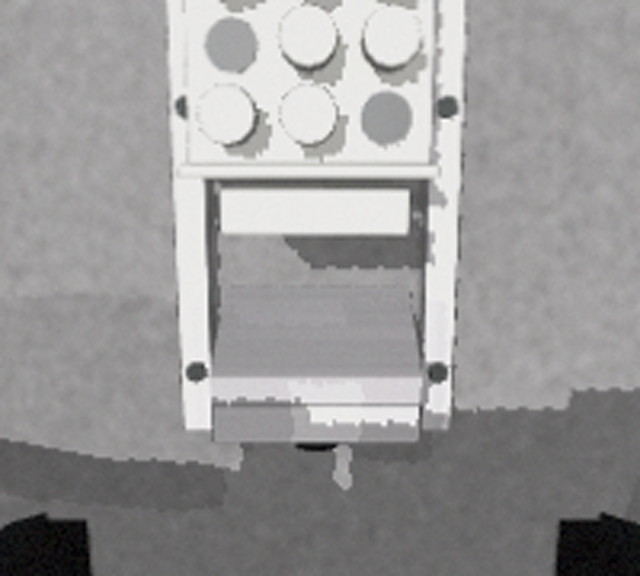

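The spacer stands upright at rows 187-234, up against the rack edge at row 175, and is centred. Next is the wedge.

Run:
```python
from h import *
seq((.4243,-.3127,.2,-7.5))
```

```text
xyz [-0.3271 -0.1631 -0.0031] rot [-0.0006 -0.0004  0.3316]
```

>>> carry_out(
  plan=[
    {"rot": [0, 0, 0.05], "xyz": [-0.036, -0.018, -0.003], "grip": 70},
    {"rot": [0, 0, 0.331], "xyz": [-0.327, -0.163, -0.003], "grip": 70},
    {"rot": [0, 0, 0.331], "xyz": [-0.327, -0.163, -0.003], "grip": 70},
    {"rot": [0, 0, 0.331], "xyz": [-0.327, -0.163, -0.003], "grip": 70},
    {"rot": [0, 0, 0.331], "xyz": [-0.327, -0.163, -0.003], "grip": 70},
    {"rot": [0, 0, 0.331], "xyz": [-0.327, -0.163, -0.003], "grip": 70},
    {"rot": [0, 0, 0.331], "xyz": [-0.327, -0.163, -0.003], "grip": 70},
    {"rot": [0, 0, 0.331], "xyz": [-0.327, -0.163, -0.003], "grip": 70},
  ],
)

```text
clock: 11.78
tool_pos: [0.4335, -0.2801, 0.1995]
eef_rot: [0.75, 0.661, 0.0, -0.001]
contact_force: [1.0, -1.1, 0.2]
opening: 0.722
finger_force: 0.0
```

Run:
```python
from h import *
seq((.4243,-.3127,.17,-7.5))
```

```text
xyz [-0.0336 -0.005   0.0294] rot [-0.0011 -0.0018  0.0048]
```

>>> carry_out(
  plan=[
    {"rot": [0, 0, 0.005], "xyz": [-0.034, -0.005, 0.03], "grip": 70},
    {"rot": [0, 0, 0.005], "xyz": [-0.034, -0.005, 0.03], "grip": 70},
    {"rot": [0, 0, 0.005], "xyz": [-0.034, -0.005, 0.03], "grip": 70},
    {"rot": [0, 0, 0.005], "xyz": [-0.034, -0.005, 0.03], "grip": 70},
  ],
)

```text
clock: 12.12
tool_pos: [0.425, -0.3111, 0.1694]
eef_rot: [0.752, 0.659, 0.0, -0.001]
contact_force: [0.1, 0.9, -0.1]
opening: 0.725
finger_force: 0.0
```

Run:
```python
from h import *
s=r.get_state();print(s["clock"],s["tool_pos"],s["opening"])
im=r.snapshot("wrist")[:,:,::-1];cv2.imwrite("pics/w6.png",im)
c=cam("wrist",s);w=Rt(-7.5)
o=np.array([.4243,-.3127,.097])
print(proj(c,[o+w@[a,b,0] for a,b in [(.01,.02),(.01,-.02),(-.01,-.02),(-.01,.02)]]),proj(c,[[*(o[:2]+(w@[.04,0,0])[:2]),.06]]))
cv2.imwrite("pics/w6c.png",cv2.resize(im[100:280,160:360],(640,576),interpolation=cv2.INTER_CUBIC))
seq((.4243,-.3127,.064,-7.5))
```

```text
12.1167 [ 0.425  -0.3111  0.1694] 0.7246542327096972
[[282.6481 190.3516]
 [235.9145 190.3928]
 [236.544  212.2893]
 [282.1489 212.2609]] [[259.4456 149.6302]]
xyz [-0.0024 -0.001   0.106 ] rot [-0.0003 -0.0022  0.0004]
```

View pics/w6c.png

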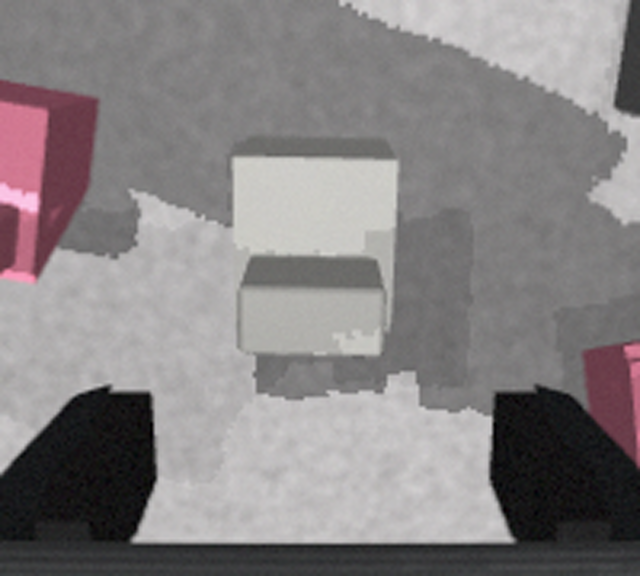

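The white wedge is confirmed: its tab top is at (240-385, 287-354) and the upright face is on the far side, between two pink decoys at (45,180) and (620,400). Descend and grip the tab.

>>> carry_out(
  plan=[
    {"rot": [0, 0, 0], "xyz": [-0.001, -0.002, 0.035], "grip": 70},
    {"rot": [0, 0, 0], "xyz": [-0.001, -0.002, 0.07], "grip": 70},
    {"rot": [0, 0, 0], "xyz": [-0.001, -0.002, 0.095], "grip": 70},
    {"rot": [0, 0, 0], "xyz": [-0.001, -0.002, 0.105], "grip": 70},
    {"rot": [0, 0, 0], "xyz": [-0.001, -0.002, 0.105], "grip": 70},
    {"rot": [0, 0, 0], "xyz": [-0.001, -0.002, 0.105], "grip": 70},
    {"rot": [0, 0, 0], "xyz": [-0.001, -0.002, 0.105], "grip": 255},
    {"rot": [0, 0, 0], "xyz": [-0.001, -0.002, 0.105], "grip": 255},
  ],
  squeeze=45,
)

```text
clock: 12.83
tool_pos: [0.4235, -0.3144, 0.0668]
eef_rot: [0.753, 0.658, 0.0, 0.001]
contact_force: [0.5, 0.7, -0.1]
opening: 0.598
finger_force: 0.0
```

>>> carry_out(
  plan=[
    {"rot": [0, 0, 0], "xyz": [0, 0, 0], "grip": 255},
    {"rot": [0, 0, 0], "xyz": [0, 0, 0], "grip": 255},
    {"rot": [0, 0, 0], "xyz": [0, 0, 0], "grip": 255},
  ],
)

```text
clock: 13.08
tool_pos: [0.4228, -0.3145, 0.0661]
eef_rot: [0.753, 0.658, 0.0, 0.001]
contact_force: [-0.2, 1.6, 6.9]
opening: 0.447
finger_force: 45.0
```

Run:
```python
from h import *
s=r.get_state();print(s["clock"],s["tool_pos"],s["opening"]*88,s["finger_force"],R.from_quat(s["eef_rot"]).as_matrix().T)
x,y,z=s["tool_pos"]
seq((x,y,.24,-7.5),(*bay(0,-.205),.17,YAW))
```

```text
13.0833 [ 0.4228 -0.3145  0.0661] 39.32250393968708 44.98586755245924 [[ 0.1339  0.991  -0.0008]
 [ 0.991  -0.1339  0.0015]
 [ 0.0014 -0.001  -1.    ]]
xyz [-0.0001  0.0003 -0.1739] rot [ 0.0015  0.0008 -0.0034]
xyz [0.3749 0.0455 0.07  ] rot [ 0.      0.     -0.3299]
```

>>> carry_out(
  plan=[
    {"rot": [0, 0, 0], "xyz": [0, 0, -0.03], "grip": 255},
    {"rot": [0, 0, 0], "xyz": [0, 0, -0.07], "grip": 255},
    {"rot": [0, 0, 0], "xyz": [0, 0, -0.11], "grip": 255},
    {"rot": [0, 0, 0], "xyz": [0, 0, -0.15], "grip": 255},
    {"rot": [0, 0, 0], "xyz": [0, 0, -0.16], "grip": 255},
  ],
)

```text
clock: 13.5
tool_pos: [0.4244, -0.3158, 0.2308]
eef_rot: [0.753, 0.658, 0.001, 0.004]
contact_force: [0.5, -0.0, -2.2]
opening: 0.453
finger_force: 45.0
```

Run:
```python
from h import *
s=r.get_state();print(s["tool_pos"],s["opening"]*88)
seq((*bay(0,-.206),.21,YAW))
```

```text
[ 0.4244 -0.3158  0.2308] 39.8231176390767
xyz [0.3753 0.0425 0.0197] rot [ 0.0077  0.0054 -0.3337]
```

>>> carry_out(
  plan=[
    {"rot": [0, 0, -0.33], "xyz": [0.375, 0.043, 0.018], "grip": 255},
    {"rot": [0, 0, -0.33], "xyz": [0.375, 0.043, 0.018], "grip": 255},
    {"rot": [0, 0, -0.33], "xyz": [0.375, 0.043, 0.018], "grip": 255},
    {"rot": [0, 0, -0.33], "xyz": [0.375, 0.043, 0.018], "grip": 255},
    {"rot": [0, 0, -0.33], "xyz": [0.375, 0.043, 0.018], "grip": 255},
    {"rot": [0, 0, -0.33], "xyz": [0.375, 0.043, 0.018], "grip": 255},
    {"rot": [0, 0, -0.33], "xyz": [0.375, 0.043, 0.018], "grip": 255},
    {"rot": [0, 0, -0.33], "xyz": [0.375, 0.043, 0.018], "grip": 255},
  ],
)

```text
clock: 14.17
tool_pos: [0.5039, 0.0107, 0.2093]
eef_rot: [0.635, 0.773, -0.0, -0.0]
contact_force: [-0.0, 0.2, -0.9]
opening: 0.445
finger_force: 45.0
```

Run:
```python
from h import *
seq((*bay(0,-.206),.205,YAW))
```

```text
xyz [0.0363 0.0206 0.0043] rot [-0.0004 -0.0001 -0.0032]
```

>>> carry_out(
  plan=[
    {"rot": [0, 0, -0.003], "xyz": [0.036, 0.021, 0], "grip": 255},
    {"rot": [0, 0, -0.003], "xyz": [0.036, 0.021, 0], "grip": 255},
    {"rot": [0, 0, -0.003], "xyz": [0.036, 0.021, 0], "grip": 255},
    {"rot": [0, 0, -0.003], "xyz": [0.036, 0.021, 0], "grip": 255},
    {"rot": [0, 0, -0.003], "xyz": [0.036, 0.021, 0], "grip": 255},
  ],
)

```text
clock: 14.58
tool_pos: [0.5171, 0.0462, 0.2093]
eef_rot: [0.634, 0.773, -0.001, -0.0]
contact_force: [-1.0, -0.1, -2.6]
opening: 0.448
finger_force: 45.0
```

Run:
```python
from h import *
s=r.get_state();print(s["tool_pos"],tobay(s["tool_pos"]),s["contact_force"],s["moment"])
im=r.snapshot("wrist")[:,:,::-1];cv2.imwrite("pics/w7.png",im)
c=cam("wrist",s);T=R.from_quat(s["eef_rot"]).as_matrix()
for n,P in dict(shoulderfrontL=[.04,-.025,.006],shoulderfrontR=[.04,.025,.006],footfront=[.04,0,.066]).items(): print(n,proj(c,T@np.array(P)+s["tool_pos"]))
print(proj(c,[[*bay(x,y),z] for x,y,z in [(-.025,-.15,.115),(.025,-.162,.115),(0,-.15,.075)]]))
cv2.imwrite("pics/w7c.png",cv2.resize(im[60:260,150:370],(660,600),interpolation=cv2.INTER_CUBIC))
```

```text
[0.5171 0.0462 0.2093] [-0.0008 -0.2099] [-0.953  -0.053  -2.6356] [-0.0786  0.0636 -0.0519]
shoulderfrontL [[216.2437 169.4967]]
shoulderfrontR [[302.1608 169.4613]]
footfront [[259.6176 154.1228]]
[[232.24   126.9317]
 [288.5197 140.4474]
 [260.6093 124.8746]]
```

View pics/w7c.png

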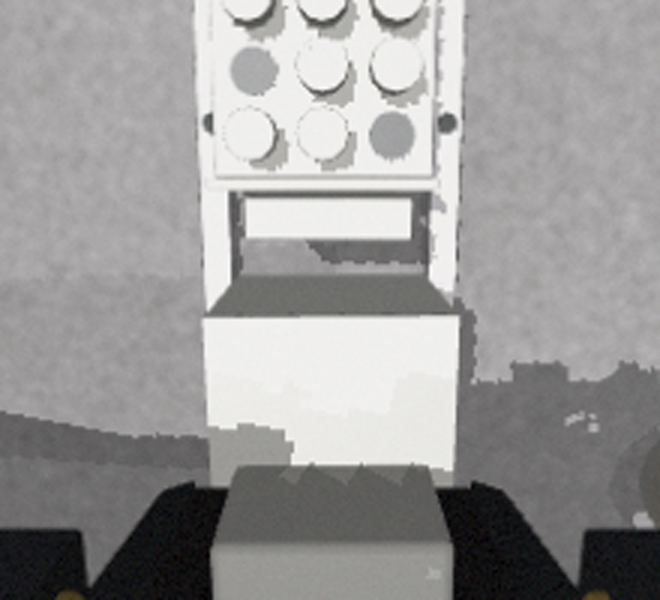

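The wedge is aligned with the channel: front shoulder edge at row 315, spacer back at row 240, both centred near x≈330. Descend with about 2 mm of clearance.

>>> carry_out(
  plan=[
    {"rot": [0, 0, 0], "xyz": [0.002, 0, 0.02], "grip": 255},
    {"rot": [0, 0, 0], "xyz": [0.002, 0, 0.04], "grip": 255},
    {"rot": [0, 0, 0], "xyz": [0.002, 0, 0.06], "grip": 255},
    {"rot": [0, 0, 0], "xyz": [0.002, 0, 0.08], "grip": 255},
    {"rot": [0, 0, 0], "xyz": [0.002, 0, 0.1], "grip": 255},
    {"rot": [0, 0, 0], "xyz": [0.002, 0, 0.112], "grip": 255},
    {"rot": [0, 0, 0], "xyz": [0.002, 0, 0.117], "grip": 255},
    {"rot": [0, 0, 0], "xyz": [0.002, 0, 0.117], "grip": 255},
  ],
)

```text
clock: 15.3
tool_pos: [0.5166, 0.0487, 0.0915]
eef_rot: [0.634, 0.773, -0.001, -0.001]
contact_force: [0.1, 0.2, -1.9]
opening: 0.448
finger_force: 45.0
```

>>> carry_out(
  plan=[
    {"rot": [0, 0, 0], "xyz": [0, 0, 0], "grip": 255},
    {"rot": [0, 0, 0], "xyz": [0, 0, 0], "grip": 255},
  ],
)

```text
clock: 15.47
tool_pos: [0.518, 0.0497, 0.0932]
eef_rot: [0.634, 0.774, 0.001, 0.001]
contact_force: [-0.3, 0.3, -1.4]
opening: 0.451
finger_force: 45.0
```

Run:
```python
from h import *
s=r.get_state();print(s["tool_pos"],tobay(s["tool_pos"]),s["contact_force"],s["moment"],R.from_quat(s["eef_rot"]).as_matrix().T)
```

```text
[0.518  0.0497 0.0932] [ 0.0008 -0.2068] [-0.3374  0.2823 -1.4211] [-0.0313  0.1271 -0.0064] [[-0.1968  0.9804 -0.0002]
 [ 0.9804  0.1968  0.0016]
 [ 0.0016  0.0002 -1.    ]]
```

>>> carry_out(
  plan=[
    {"rot": [0, 0, 0], "xyz": [0.001, 0, 0.004], "grip": 255},
    {"rot": [0, 0, 0], "xyz": [0.001, 0, 0.008], "grip": 255},
    {"rot": [0, 0, 0], "xyz": [0.001, 0, 0.012], "grip": 255},
    {"rot": [0, 0, 0], "xyz": [0.001, 0, 0.014], "grip": 255},
    {"rot": [0, 0, 0], "xyz": [0.001, 0, 0.014], "grip": 255},
  ],
)

```text
clock: 15.88
tool_pos: [0.5168, 0.0515, 0.0778]
eef_rot: [0.633, 0.774, -0.0, -0.0]
contact_force: [-0.3, 1.7, -0.9]
opening: 0.451
finger_force: 45.0
```

>>> carry_out(
  plan=[
    {"rot": [0, 0, 0], "xyz": [0, 0, 0.002], "grip": 255},
    {"rot": [0, 0, 0], "xyz": [0, 0, 0.004], "grip": 255},
    {"rot": [0, 0, 0], "xyz": [0, 0, 0.004], "grip": 255},
  ],
)

```text
clock: 16.13
tool_pos: [0.517, 0.0529, 0.0741]
eef_rot: [0.633, 0.774, 0.001, -0.001]
contact_force: [-0.8, 5.2, 0.1]
opening: 0.446
finger_force: 45.0
```

Run:
```python
from h import *
s=r.get_state();print(s["tool_pos"],tobay(s["tool_pos"]),s["contact_force"],s["moment"],R.from_quat(s["eef_rot"]).as_matrix().T)
```

```text
[0.517  0.0529 0.0741] [ 0.0005 -0.2035] [-0.8258  5.1988  0.1496] [ 1.1297  0.2757 -0.1167] [[-0.1991  0.98    0.002 ]
 [ 0.98    0.1991  0.0002]
 [-0.0002  0.002  -1.    ]]
```

>>> carry_out(
  plan=[
    {"rot": [0, 0, 0], "xyz": [0.0015, 0, 0], "grip": 255},
    {"rot": [0, 0, 0], "xyz": [0.003, 0, 0.001], "grip": 255},
    {"rot": [0, 0, 0], "xyz": [0.003, 0, 0.002], "grip": 255},
    {"rot": [0, 0, 0], "xyz": [0.003, 0, 0.003], "grip": 255},
    {"rot": [0, 0, 0], "xyz": [0.003, 0, 0.003], "grip": 255},
  ],
)

```text
clock: 16.55
tool_pos: [0.5166, 0.0538, 0.0717]
eef_rot: [0.634, 0.773, 0.0, 0.0]
contact_force: [-1.1, 2.5, 4.7]
opening: 0.45
finger_force: 45.0
```

Run:
```python
from h import *
s=r.get_state();print(s["tool_pos"],tobay(s["tool_pos"]),s["contact_force"],s["moment"],R.from_quat(s["eef_rot"]).as_matrix().T)
```

```text
[0.5166 0.0538 0.0717] [ 0.0003 -0.2024] [-1.1051  2.5193  4.6973] [ 0.2994  0.3678 -0.434 ] [[-0.1959  0.9806 -0.0001]
 [ 0.9806  0.1959  0.0002]
 [ 0.0002 -0.     -1.    ]]
```

>>> carry_out(
  plan=[
    {"rot": [0, 0, 0], "xyz": [0.0005, 0, 0.001], "grip": 255},
    {"rot": [0, 0, 0], "xyz": [0.001, 0, 0.002], "grip": 255},
    {"rot": [0, 0, 0], "xyz": [0.001, 0, 0.002], "grip": 255},
    {"rot": [0, 0, 0], "xyz": [0.001, 0, 0.002], "grip": 255},
  ],
)

```text
clock: 16.88
tool_pos: [0.5166, 0.0538, 0.0715]
eef_rot: [0.634, 0.773, 0.0, 0.001]
contact_force: [-3.0, 0.3, 22.7]
opening: 0.452
finger_force: 45.0
```

>>> carry_out(
  plan=[
    {"rot": [0, 0, 0], "xyz": [0, 0, 0.001], "grip": 255},
    {"rot": [0, 0, 0], "xyz": [0, 0, 0.001], "grip": 255},
    {"rot": [0, 0, 0], "xyz": [0, 0, 0.001], "grip": 255},
  ],
)

```text
clock: 17.13
tool_pos: [0.5166, 0.0538, 0.0715]
eef_rot: [0.634, 0.773, 0.0, 0.001]
contact_force: [-4.9, 0.1, 32.6]
opening: 0.45
finger_force: 45.0
```

Run:
```python
from h import *
s=r.get_state();print(s["tool_pos"],tobay(s["tool_pos"]),s["contact_force"],s["moment"],R.from_quat(s["eef_rot"]).as_matrix().T)
```

```text
[0.5166 0.0538 0.0715] [ 0.0003 -0.2024] [-4.8868  0.1189 32.5818] [-0.0656  1.5565 -0.318 ] [[-0.195   0.9808 -0.0011]
 [ 0.9808  0.195   0.0017]
 [ 0.0019 -0.0007 -1.    ]]
```

>>> carry_out(
  plan=[
    {"rot": [0, 0, 0], "xyz": [0, 0, -0.0008], "grip": 255},
    {"rot": [0, 0, 0], "xyz": [0, 0, -0.0015], "grip": 255},
    {"rot": [0, 0, 0], "xyz": [0, 0, -0.0015], "grip": 255},
    {"rot": [0, 0, 0], "xyz": [0, 0, -0.0015], "grip": 255},
    {"rot": [0, 0, 0], "xyz": [0, 0, -0.0015], "grip": 255},
    {"rot": [0, 0, 0], "xyz": [0, 0, -0.0015], "grip": 255},
  ],
)

```text
clock: 17.63
tool_pos: [0.5166, 0.0539, 0.0715]
eef_rot: [0.634, 0.773, 0.0, 0.001]
contact_force: [-2.4, 0.2, 18.3]
opening: 0.449
finger_force: 45.0
```

Run:
```python
from h import *
s=r.get_state();print(s["clock"],s["tool_pos"],tobay(s["tool_pos"]),s["contact_force"],s["moment"])
c=cam("wrist",s);g=r.snapshot("wrist").astype(float).mean(2)
P=proj(c,[[*bay(x,y),z] for x,y,z in [(0,-.15,.075),(0,-.15,.115),(0,-.162,.115),(0,-.162,.065)]]);print(P[:,1])
p=g[:,245:275].mean(1);v=int(P[0,1]);print(v-12,p[v-12:v+35].round(0))
q=g[int(P[1,1])+5,200:320].round(0);print(q)
cv2.imwrite("pics/top9.png",r.snapshot("top")[:,:,::-1])
a=cv2.imread("pics/top0.png").astype(int);b=cv2.imread("pics/top9.png").astype(int)
for n,(u,w) in dict(bottle=(254,107),carton=(200,113),beaker=(117,236)).items():
    print(n,np.abs(a-b)[w-20:w+20,u-20:u+20].mean())
```

```text
17.6333 [0.5166 0.0539 0.0715] [ 0.0003 -0.2024] [-2.3514  0.2106 18.3354] [-0.0702  0.8946 -0.3384]
[150.3373 164.3016 193.8307 168.606 ]
138 [105. 159. 219. 232. 234. 234. 234. 221. 150. 109. 105. 106. 105. 105.
 105. 106. 105. 105. 105. 105. 104. 149. 210. 232. 234. 234. 234. 234.
 234. 234. 234. 234. 234. 234. 234. 234. 234. 234. 234. 234. 234. 234.
 234. 234. 234. 234. 234.]
[236. 235. 234. 234. 235. 233. 234. 234. 234. 234. 234. 233. 232. 234.
 234. 233. 233. 234. 235. 234. 235. 234. 233. 233. 235. 233. 234. 233.
 233. 235. 235. 235. 233. 234. 233. 233. 233. 233. 234. 235. 233. 234.
 233. 234. 233. 234. 235. 234. 233. 233. 233. 233. 233. 233. 234. 233.
 235. 233. 234. 234. 235. 234. 234. 234. 234. 233. 233. 234. 233. 234.
 234. 234. 235. 234. 234. 234. 235. 233. 234. 234. 233. 233. 234. 234.
 233. 234. 235. 234. 234. 234. 235. 234. 234. 232. 234. 233. 233. 234.
 235. 234. 234. 234. 234. 234. 235. 234. 234. 234. 233. 233. 234. 234.
 234. 234. 234. 232. 209. 184. 234. 231.]
bottle 19.358958333333334
carton 18.194375
beaker 41.309583333333336
```

The wedge is jammed about 5.5 mm above the bench, holding steady at 18 N with no lateral drift. I'm handing in.

```bash
python3 -c "
from plant import r
print(r.finish_job())"
```

```text
the job is handed in; nothing more can be done
None
```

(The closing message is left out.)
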